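Set the sharpening rest for the next gouge

TASK

Set up the green sharpening rest for the next gouge: first roll its numbered wheel with a fingertip until the yellow 4 stands squarely at the red pointer on top, then slide the stop collar (blue grip) along the bar until its middle is in line with the red mark, and let go. Leave the tools, bowl, figure and wood lying around the rest where they are.

Things in the scene. Friction and masses are not known exactly. Their poses are not given: they have to be found in the camera images.
- rest: green base plate of the sharpening rest, bolted down, 140 (x) x 420 (y) x 8 mm; origin under its centre. Its y axis runs along bar and axle; -x is the robot's side (turned by up to 17 degrees). The numbered wheel is at the +y end between cheeks 82 mm high, inner faces at y = 94 and 168 mm. All 'rest x, y' below are in this frame.
- bar_mid (a point): middle of the steel bar: 18 mm thick, level along rest y at rest x = 0, 55 mm above the table, from rest y = 70 to -200 mm, held by two posts 75 mm high at rest y = 62 and -192 mm
- wheel (a joint): angle of the numbered wheel, rad. 0 or any whole turn (2 pi): the 4 is exactly at the pointer. Grows as the wheel's top rolls away from the robot (to rest +x). The number on top is 4 + angle/0.785, going on from 8 to 1. Turns endlessly both ways, no clicks, held by friction (1.7 N at the rim), stays where left. Starts at 1.4 to 4.9, so either way round may be shorter.
- wheel_axle (a point): centre of the numbered wheel, on its level axle (along rest y), 70 mm above the table, at rest y = 131 mm. The grey drum is 92 mm in diameter, 66 mm wide. The half nearer the bar carries ridges for the fingertip, the other half is smooth and carries the numbers 1 to 8, 45 degrees apart.
- ridge_band (a point): middle of the ridged half of the wheel (36 mm wide), on the axle, 15 mm from wheel_axle towards the bar. 8 black round ridges parallel to the axle, 10 mm thick, centres 54 mm from the axle, 13 mm proud of the drum, clear gap 31 mm. At wheel angle q they stand at q + k x 45 degrees from straight up, positive to rest +x: one at each number.
- four (a point): middle of the number 4 on the wheel: black digit on the only yellow field (the other fields are white), on the smooth half, 47 mm from the axle
- pointer (a point): where the middle of the 4 must come to stand: the top of the wheel's numbered half, 117 mm above the table, at the tip of the red pointer, whose post (10 mm wide, top at 118 mm) stands on the outer cheek
- collar_grip (a point): middle of the collar's blue grip, an upright block 30 (rest x) x 34 mm (rest y); top 18 mm above this point (123 mm above the table), foot 28 mm below it on a brass ring 44 mm in diameter. A white line across its top marks the middle. Slides along the bar from rest y = 0 to -160 mm, stiffly (2.5 N), does not turn, stays where left.
- red_mark (a point): middle of the red mark, a 4 mm wide painted red stripe across the white scale plate under the bar, with a red band on the bar above; at rest x = 0, 10 mm above the table, at another place each time, on the collar's side away from the wheel. The collar is right when collar_grip has the same rest y.
- bowl: dull aluminium bowl, 130 mm across, 45 mm high; origin under its centre (leave it alone)
- bob: brass plumb bob standing on its cap, point up, 44 mm across, 100 mm high; origin under its centre (leave it alone)
- figure: half-carved wooden farmer figure with a cone hat, about 90 mm wide, 165 mm high, standing; origin under its centre (leave it alone)
- stick_a: flat bamboo burnishing stick, 180 x 18 x 9 mm, lying on the robot's side of the rest; origin under its middle, x along it (leave it alone)
- stick_b: flat bamboo burnishing stick, 180 x 18 x 9 mm, lying on the far side of the rest; origin under its middle, x along it (leave it alone)
- gouge: carving gouge, 190 mm long, dark 26 mm thick handle towards its -x, steel blade; lying on the far side of the rest; origin under its middle (leave it alone)
- blank: block of pale fig wood, 60 x 130 x 50 mm; origin under its centre (leave it alone)

How it is judged:
On the way, in this order (a step that is already met when the one before it is completed fails the run):
1. the 4 stands at the pointer (distance between four and pointer below 0.007 m and velocity of joint wheel between -0.1 and 0.1 rad/s), for 0.2 s.
2. the collar's middle is in line with the red mark, at rest (y of collar_grip in the frame of red_mark between -0.004 and 0.004 m and velocity of joint collar between -0.01 and 0.01 m/s), for 0.2 s.
At the end, for the whole second after the job is handed in: The middle of the 4 is within 7 mm of the pointer's point (about a sixth of a step), the collar's middle is within 4 mm of the red mark along the bar, and wheel and collar are at rest (all of step 1 and all of step 2); the robot touches nothing.
It fails at once if a bystander (bowl, plumb bob, figure, sticks, gouge, wood block) is moved more than 30 mm (distance of any of bowl, bob, figure, stick_a, stick_b, gouge, blank from where it was at the start of the episode above 0.03 m).
It also fails if it takes over 72 s, if anything falls off the work surface, if the arm or the gripper's body presses on something with over 40 N, if the wrist force passes 120 N, or if a joint passes its speed limit or range.

ROBOT

A 7-joint arm with a two-finger parallel gripper is mounted at the origin on the work surface. World frame = base frame: x ahead of the robot, y to its left, z up, the work surface at z = 0. Lengths are in m, angles in rad, forces in N, time in s.
With the tool pointing down it reaches from about 0.4 to 0.85 m from the base axis. Payload 10.4 kg.
Tool frame: the origin (TCP) lies between the finger pads; the fingertips stand 17 mm ahead of it and the grasp point (between the pads) lies 2 mm behind it; x points along the fingers, y is the direction in which the jaws open and shut, and the axes are right-handed (so a half turn about x gives the same grasp; the last joint's range is limited). The gripper opens to 87 mm and grips with 3 to 60 N. Pads are 19 mm wide; open, the fingers measure 117 mm over their backs; the gripper's body (75 mm by 190 mm) begins 51 mm behind the grasp point.
Start: joints at [-1.161, 0.332, -0.065, 1.46, 0.022, 1.35, -0.088], TCP at [0.262, 0.567, 0.24] pointing down, gripper open.
Joint ranges: [-2.6, 2.6], [-0.5, 2.12], [-1.47, 1.34], [0.16, 2.42], [-1.27, 4.41], [0.06, 2.06], [-2.6, 2.6]. Speed limits (rad/s): [2.22, 2.22, 2.79, 2.79, 3.14, 3.14, 3.14].

INTERFACE

Orientations are given as a unit quaternion [x, y, z, w].
In Python, from bench import r, optics, close_job gives the robot as it stands.
- The arm moves only by the shell command python3 -m inch 'ROWS' [OPENING] [FORCE]. ROWS is JSON, a list of rows, each an object with "translation": the shift along the tool's x, y, z in cm, a list of three; "spin": the turn about the tool's x in degrees. In form: [{"translation": [tx, ty, tz], "spin": spin}, ...]. A call has 1 to 20 rows; each row shifts and turns the pose as measured when the row begins, along the tool's axes as they then stand; what a row does not reach is not made up. A row lasts 1/8 s, in which the tool goes at most 62.5 mm and 10.7 degrees, less where a joint would pass 70% of its speed; a pose out of reach is approached as far as the arm can. A call is refused whole if a number of a shift passes 6.25 or a number of a turn 10.7, either way. A call with a gripper value outside its range is refused whole. OPENING is the closure, from 0 (fully open) to 1 (shut), set as the call begins (- or left out, the last holds). The fingers move at their own pace and stop on an object; FORCE is the grip in N (left out, the last holds). Time passes only in rows, so rows that do not move let the fingers close. It gives the time, the measured TCP pose, the force and the opening at its end, in the units of the state.
- r.read_state(): the state, without advancing time (a new reading comes with each control period).
- optics.camera(name): name is "scene" or "top"; returns the picture (384x512x3 uint8, red, green, blue); there is no depth.
- optics.camera_model(name): a dict with "camera_matrix" (3x3 intrinsics, pixels), "dist" ([k1, k2, p1, p2, k3] as OpenCV has them; the pictures are not rectified), "world_from_camera" (4x4, takes a point from camera to world coordinates). Camera axes: x right, y down, z forward; pixel columns grow to the right and rows downward; lengths in m; the calibration is good to about 2 mm. A picture is of the moment at which its call begins. camera_model takes no time and is no camera call.
- close_job(): hands the job in, once; it reports no verdict.
The state is a dict: "time": time; "joint_positions": joint angles; "joint_vel": joint speeds; "joint_torque": joint torques, N m; "ee_pos": TCP position; "eef_rot": TCP orientation; "ft_force": force on the tool from outside, world axes, zero at the start; "torque": the same for the moment, N m; "width": finger opening in m.
Only numpy, scipy, OpenCV 4.12 (cv2) and the standard library are available. Lean on these libraries where they do the work, as an engineer would, in place of code of your own. Each camera call takes 0.05 s, during which the arm holds its last target.

## Working session

There is one attempt and no reset: what is moved stays moved. The work goes in short steps, Python scripts to look and compute and a shell command to move; the robot and the scene stay as the last step left them, time stands still between calls to the robot, and variables do not carry over. Pictures are saved under pics/ and viewed, and the job is handed in when it is done.

```bash
ls; mkdir -p pics; python3 - <<'E'
from bench import r, optics
import cv2,json
s=r.read_state()
print({k:(v if not hasattr(v,'tolist') else v.tolist()) for k,v in s.items()})
for n in("scene","top"):
    im=optics.camera(n); cv2.imwrite(f"pics/{n}0.png",im[:,:,::-1])
    m=optics.camera_model(n); print(n,m)
E
```

```text
pics
{'time': 0.0, 'joint_positions': [-1.1605961132141196, 0.33287276524472625, -0.06471977811452456, 1.4609593018580274, 0.021613891835638666, 1.3498583395198016, -0.08847831459455636], 'joint_vel': [-0.0009558377457110394, -0.00040747303277429635, -0.0008043769946654247, 0.00046861323895557385, -3.924780705977773e-05, 0.0007487722656045656, -0.0002953125182480332], 'joint_torque': [0.0004098527460882906, -62.326862812042236, 0.024826577282510698, -38.989351987838745, -0.06133474409580231, 0.039946777978911996, 0.0001236132357007591], 'ee_pos': [0.26198095671293586, 0.5670477775854539, 0.23874481594383276], 'eef_rot': [0.1513153361677879, 0.6907011699562092, -0.1522928275431937, 0.6905378031219235], 'ft_force': [0.5461324787814599, -0.8228499492484674, -0.31924547726135133], 'torque': [0.010781664865242223, 0.023936824297862556, 0.03999761002273595], 'width': 0.08699645133667394}
scene {'camera_matrix': array([[372.97061254,   0.        , 249.96715297],
       [  0.        , 372.97061254, 188.80093185],
       [  0.        ,   0.        ,   1.        ]]), 'dist': array([-0.00504525,  0.        ,  0.        ,  0.        ,  0.        ]), 'world_from_camera': array([[-0.85793605,  0.3392373 , -0.38582871,  1.08586937],
       [ 0.51374196,  0.572135  , -0.63932054,  0.83911789],
       [ 0.00386473, -0.74671253, -0.66513567,  0.99800806],
       [ 0.        ,  0.        ,  0.        ,  1.        ]])}
top {'camera_matrix': array([[360.71181575,   0.        , 257.92263269],
       [  0.        , 360.71181575, 190.70756439],
       [  0.        ,   0.        ,   1.        ]]), 'dist': array([0.03182965, 0.        , 0.        , 0.        , 0.        ]), 'world_from_camera': array([[ 0.00477211, -0.98991032,  0.14161492,  0.42747024],
       [-0.99987933, -0.00681712, -0.01395902, -0.00551394],
       [ 0.01478358, -0.14153121, -0.9898234 ,  1.15652074],
       [ 0.        ,  0.        ,  0.        ,  1.        ]])}
```

```bash
python3 - <<'E'
import cv2
for n in("scene","top"):
    im=cv2.imread(f"pics/{n}0.png"); cv2.imwrite(f"pics/{n}0b.png",cv2.resize(im,(800,600),interpolation=cv2.INTER_CUBIC))
E
```

```text
(no output)
```

View pics/scene0b.png

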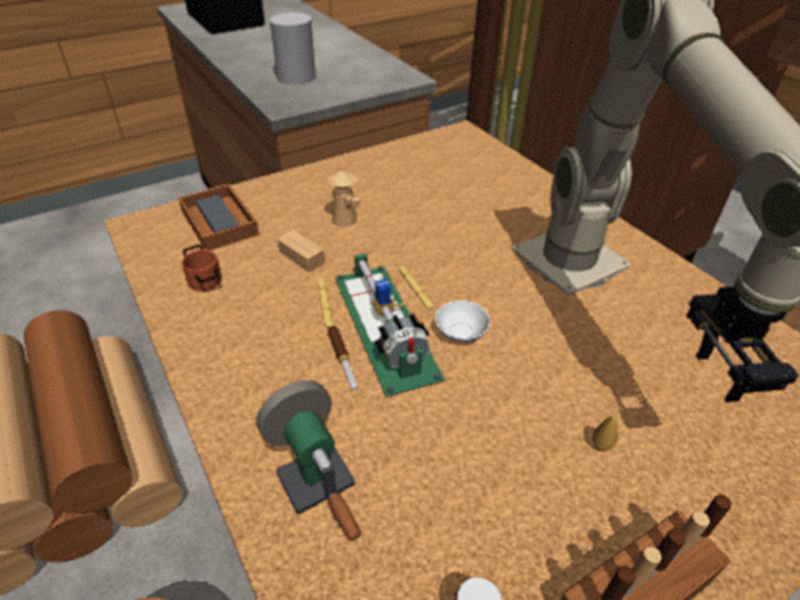

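View pics/top0b.png

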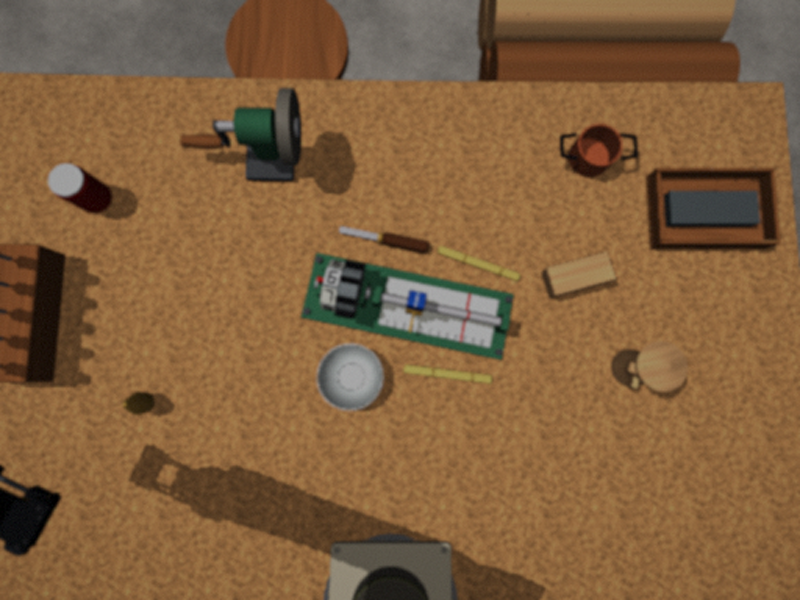

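The top view shows the rest near (410,305) of 800x600, with its wheel on the left (+y) at about (340,287), the blue grip at (416,300) and the red stripe at (467,315). The bowl is on the robot side at (350,377). Next I'll crop in and measure.

```bash
cat > h.py <<'E'
import cv2,numpy as np
def ray(m,px):
    K=m["camera_matrix"];d=m["dist"];T=m["world_from_camera"]
    u=cv2.undistortPoints(np.array(px,float).reshape(-1,1,2),K,d).reshape(-1,2)
    D=np.c_[u,np.ones(len(u))]@T[:3,:3].T
    return T[:3,3],D
def plane(m,px,z):
    o,D=ray(m,px); return o+D*((z-o[2])/D[:,2])[:,None]
def proj(m,P):
    T=np.linalg.inv(m["world_from_camera"])
    return cv2.projectPoints(np.array(P,float).reshape(-1,1,3),cv2.Rodrigues(T[:3,:3])[0],T[:3,3],m["camera_matrix"],m["dist"])[0].reshape(-1,2)
E
python3 - <<'E'
import cv2,numpy as np
from h import *
from bench import optics
m=optics.camera_model("top"); im=cv2.imread("pics/top0.png"); hsv=cv2.cvtColor(im,cv2.COLOR_BGR2HSV)
g=cv2.inRange(hsv,(60,90,30),(90,255,255)); g[:, :180]=0; g[:150]=0
g=cv2.morphologyEx(g,cv2.MORPH_CLOSE,np.ones((9,9)))
c=max(cv2.findContours(g,0,2)[0],key=cv2.contourArea)
W=plane(m,c.reshape(-1,2),0.008)
r=cv2.minAreaRect((W[:,:2]*1000).astype(np.float32)); print(r)
print(plane(m,cv2.boxPoints(cv2.minAreaRect(c)),0.008))
b=cv2.inRange(hsv,(105,120,50),(130,255,255)); 
n,l,st,ce=cv2.connectedComponentsWithStats(b)
for i in range(1,n): 
  if st[i,4]>15: print("blue",st[i],ce[i],plane(m,[ce[i]],.123))
rd=cv2.inRange(hsv,(0,120,90),(8,255,255))|cv2.inRange(hsv,(172,120,90),(180,255,255))
n,l,st,ce=cv2.connectedComponentsWithStats(rd[:, :])
for i in range(1,n):
  if st[i,4]>3 and 190<ce[i][0]<330 and 150<ce[i][1]<230: print("red",st[i],ce[i],plane(m,[ce[i]],.010),plane(m,[ce[i]],.118))
cv2.imwrite("pics/top0c.png",cv2.resize(im[155:235,190:335],None,fx=5.5,fy=5.5,interpolation=cv2.INTER_CUBIC))
im=cv2.imread("pics/scene0.png")
cv2.imwrite("pics/scene0c.png",cv2.resize(im[155:255,205:305],None,fx=6,fy=6,interpolation=cv2.INTER_CUBIC))
E
```

```text
((576.8564453125, -31.653533935546875), (414.0069580078125, 132.98043823242188), 78.3600845336914)
[[ 0.5532071   0.18375408  0.008     ]
 [ 0.68438116  0.16024105  0.008     ]
 [ 0.59959807 -0.24923139  0.008     ]
 [ 0.47051754 -0.21924135  0.008     ]]
blue [261 187   6  10  44] [263.13636364 191.31818182] [[ 0.57365548 -0.03519065  0.123     ]]
blue [266 188   6  10  45] [269.11111111 192.77777778] [[ 0.56950881 -0.05249543  0.123     ]]
red [203 177   4   4  11] [204.18181818 178.18181818] [[0.63102533 0.15144299 0.01      ]] [[0.61185084 0.13665796 0.118     ]]
```

View pics/top0c.png

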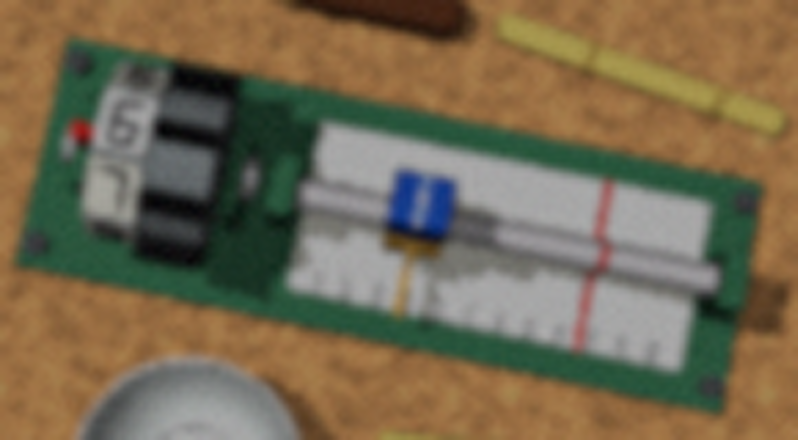

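View pics/scene0c.png

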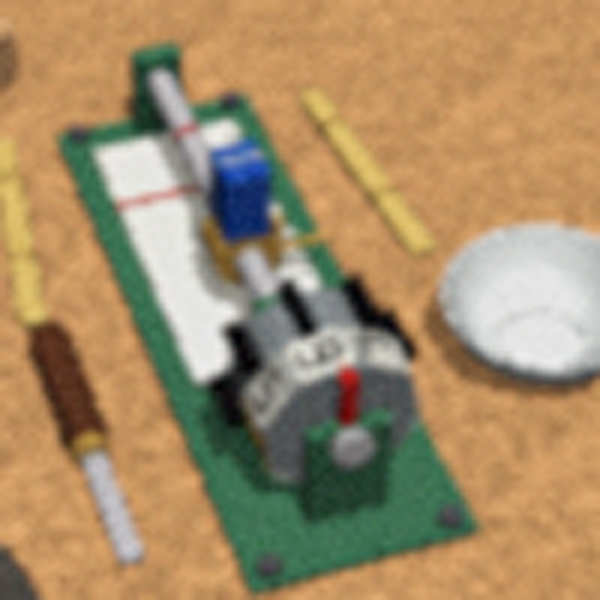

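```bash
cat >> h.py <<'E'
O=np.array([.5769,-.0317]); YAW=np.radians(-11.64)
RX=np.array([np.cos(YAW),np.sin(YAW)]); RY=np.array([-np.sin(YAW),np.cos(YAW)])
def w2r(P): P=np.atleast_2d(P)[:,:2]-O; return np.c_[P@RX,P@RY]
def r2w(x,y,z): return np.r_[O+x*RX+y*RY,z]
def unwrap(im,m,rad,y0,y1,ang):  # rows: angle deg from top (+ to rest +x), cols: y
    ys=np.linspace(y0,y1,60); P=[r2w(rad*np.sin(np.radians(a)),y,.07+rad*np.cos(np.radians(a))) for a in ang for y in ys]
    p=proj(m,P).astype(np.float32).reshape(len(ang),60,2)
    return cv2.remap(im,p[...,0],p[...,1],cv2.INTER_CUBIC)
E
python3 - <<'E'
import cv2,numpy as np
from h import *
from bench import optics,r
from scipy.spatial.transform import Rotation as R
m=optics.camera_model("top"); im=cv2.imread("pics/top0.png"); hsv=cv2.cvtColor(im,cv2.COLOR_BGR2HSV)
rd=cv2.inRange(hsv,(0,60,60),(10,255,255))|cv2.inRange(hsv,(168,60,60),(180,255,255))
ys,xs=np.nonzero(rd); 
W=w2r(plane(m,np.c_[xs,ys],.010)); k=(abs(W[:,0])<.055)&(W[:,1]<-.03)&(W[:,1]>-.17)
Q=W[k]; print(len(Q),np.round(Q[np.argsort(Q[:,0])]*1000,0).tolist())
k=abs(Q[:,0])>.02; print("mark y",Q[k,1].mean(),np.median(Q[k,1]),Q[k][Q[k,0]>0,1].mean(),Q[k][Q[k,0]<0,1].mean())
# white line
g=cv2.inRange(hsv,(0,0,120),(180,130,255)); ys,xs=np.nonzero(g)
W=w2r(plane(m,np.c_[xs,ys],.123));k=(abs(W[:,0]+.0)<.012)&(abs(W[:,1]+.013)<.012);print("line",W[k].mean(0),k.sum())
s=r.read_state(); M=R.from_quat(s['eef_rot']).as_matrix(); print(M.round(3)); print("yaw of tool y in rest",np.degrees(np.arctan2(M[1,1],M[0,1])),"RY",np.degrees(np.arctan2(RY[1],RY[0])))
print("TCP rest",w2r(s['ee_pos']))
ang=np.arange(-90,91)
v=[]
for n in("top","scene"):
    I=cv2.imread(f"pics/{n}0.png");mm=optics.camera_model(n)
    u=unwrap(I,mm,.055,.096,.166,ang); v.append(u)
    gl=u[:,8:28].mean((1,2)); print(n,[(int(a),int(g)) for a,g in zip(ang[::4],gl[::4])])
cv2.imwrite("pics/unw.png",cv2.resize(np.hstack(v),(480,600)))
E
```

```text
58 [[-50.0, -118.0], [-49.0, -121.0], [-46.0, -117.0], [-46.0, -120.0], [-43.0, -116.0], [-43.0, -119.0], [-40.0, -116.0], [-40.0, -119.0], [-36.0, -118.0], [-36.0, -121.0], [-33.0, -118.0], [-33.0, -121.0], [-30.0, -117.0], [-29.0, -120.0], [-27.0, -116.0], [-26.0, -120.0], [-24.0, -116.0], [-23.0, -119.0], [-20.0, -118.0], [-17.0, -118.0], [-16.0, -121.0], [-14.0, -117.0], [-13.0, -120.0], [-11.0, -116.0], [-10.0, -120.0], [-7.0, -119.0], [-4.0, -118.0], [-3.0, -121.0], [-2.0, -125.0], [0.0, -121.0], [1.0, -124.0], [1.0, -127.0], [4.0, -123.0], [5.0, -127.0], [7.0, -123.0], [8.0, -126.0], [10.0, -122.0], [11.0, -125.0], [13.0, -122.0], [14.0, -125.0], [16.0, -118.0], [17.0, -121.0], [19.0, -117.0], [20.0, -120.0], [22.0, -117.0], [23.0, -120.0], [26.0, -119.0], [29.0, -118.0], [33.0, -118.0], [33.0, -121.0], [36.0, -117.0], [36.0, -120.0], [39.0, -117.0], [40.0, -120.0], [42.0, -116.0], [43.0, -119.0], [46.0, -119.0], [49.0, -118.0]]
mark y -0.11841501259479878 -0.11846637850926961 -0.11844200162363967 -0.11839512594196865
line [-0.0012362  -0.01280876] 17
[[-0.     0.419  0.908]
 
[... 415 characters left out ...]
, 10), (14, 36), (18, 72), (22, 86), (26, 83), (30, 75), (34, 59), (38, 36), (42, 15), (46, 8), (50, 8), (54, 11), (58, 18), (62, 26), (66, 36), (70, 44), (74, 50), (78, 52), (82, 52), (86, 48), (90, 41)]
scene [(-90, 88), (-86, 54), (-82, 40), (-78, 43), (-74, 53), (-70, 59), (-66, 62), (-62, 65), (-58, 66), (-54, 68), (-50, 70), (-46, 70), (-42, 63), (-38, 47), (-34, 26), (-30, 8), (-26, 10), (-22, 38), (-18, 86), (-14, 117), (-10, 129), (-6, 138), (-2, 149), (2, 139), (6, 87), (10, 24), (14, 23), (18, 85), (22, 129), (26, 128), (30, 122), (34, 117), (38, 112), (42, 88), (46, 48), (50, 18), (54, 7), (58, 40), (62, 84), (66, 110), (70, 110), (74, 94), (78, 71), (82, 46), (86, 25), (90, 14)]
```

View pics/unw.png

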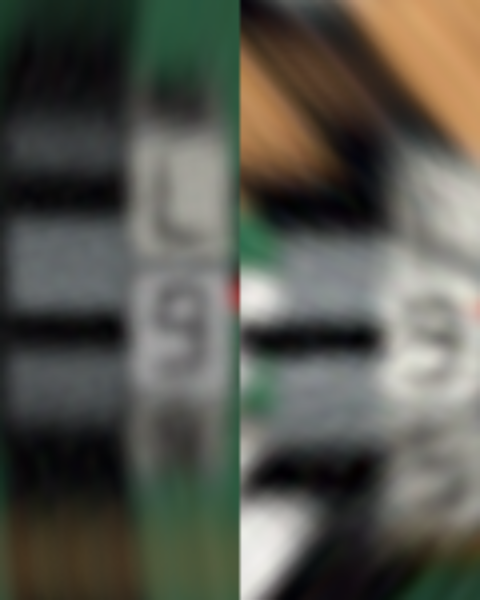

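Measured: the rest is at (0.577, -0.032) with yaw -11.6°. The wheel is at about +101° (the "6" ridge stands at +11°), so the short way is to roll the top towards the robot. The collar is at rest y -12.8 mm and the mark at -118.4 mm. I'll align the tool, close the fingers and travel.

```bash
cat > st.py <<'E'
from h import *
from bench import r
from scipy.spatial.transform import Rotation as R
s=r.read_state(); M=R.from_quat(s['eef_rot']).as_matrix()
print("t",round(s['time'],2),"rest mm",(w2r(s['ee_pos'])[0]*1000).round(1),"tip z",round((s['ee_pos'][2]-.017)*1000,1),"spin needed",round(np.degrees(np.arctan2(M[1,1],M[0,1]))-78.36,2),"F",np.round(s['ft_force'],1),"w",round(s['width'],4),"tilt",M[:,0].round(3))
E
python3 -m inch '[{"translation":[0,0,0],"spin":-6.6},{"translation":[0,0,0],"spin":-6.6},{"translation":[0,-4,4.5],"spin":0},{"translation":[0,-4,4.5],"spin":0},{"translation":[0,-4,4.5],"spin":0},{"translation":[0,-4,4.5],"spin":0},{"translation":[0,-4,4.5],"spin":0},{"translation":[0,-4,4.5],"spin":0},{"translation":[0,-4,4.5],"spin":0},{"translation":[0,-4,4.5],"spin":0},{"translation":[0,0,0],"spin":0}]' 1 10; python3 st.py
```

```text
time: 1.48
ee_pos: [0.5602, 0.1698, 0.2347]
eef_rot: [0.065, 0.705, -0.07, 0.702]
ft_force: [-0.3, 0.5, 0.6]
width: 0.0006
t 1.48 rest mm [-57. 194.] tip z 217.7 spin needed 0.62 F [-0.3  0.5  0.6] w 0.0006 tilt [-0.005 -0.007 -1.   ]
```

```bash
python3 -m inch '[{"translation":[2,-2.6,2.9],"spin":0.6},{"translation":[2,-2.6,2.9],"spin":0},{"translation":[2,-2.6,2.9],"spin":0},{"translation":[0,0,0],"spin":0}]'; python3 st.py
```

```text
time: 1.98
ee_pos: [0.6304, 0.0756, 0.1716]
eef_rot: [0.068, 0.706, -0.073, 0.701]
ft_force: [-0.3, 0.3, -0.1]
width: 0.0004
t 1.98 rest mm [ 30.8 115.9] tip z 154.6 spin needed 0.19 F [-0.3  0.3 -0.1] w 0.0004 tilt [-0.008 -0.006 -1.   ]
```

```bash
python3 -m inch '[{"translation":[1.2,0,0],"spin":0},{"translation":[1.2,0,0],"spin":0},{"translation":[1.2,0,0],"spin":0},{"translation":[0,0,0],"spin":0}]'; python3 st.py; python3 - <<'E'
from bench import optics
import cv2
im=optics.camera("scene")[:,:,::-1]
cv2.imwrite("pics/s1.png",cv2.resize(im[130:260,180:330],None,fx=5,fy=4.6,interpolation=cv2.INTER_CUBIC))
E
```

```text
time: 2.48
ee_pos: [0.6286, 0.0799, 0.133]
eef_rot: [0.067, 0.707, -0.07, 0.701]
ft_force: [-0.9, -0.1, 0.5]
width: 0.0008
t 2.48 rest mm [ 28.1 119.8] tip z 116.0 spin needed 0.48 F [-0.9 -0.1  0.5] w 0.0008 tilt [-0.009 -0.004 -1.   ]
```

View pics/s1.png

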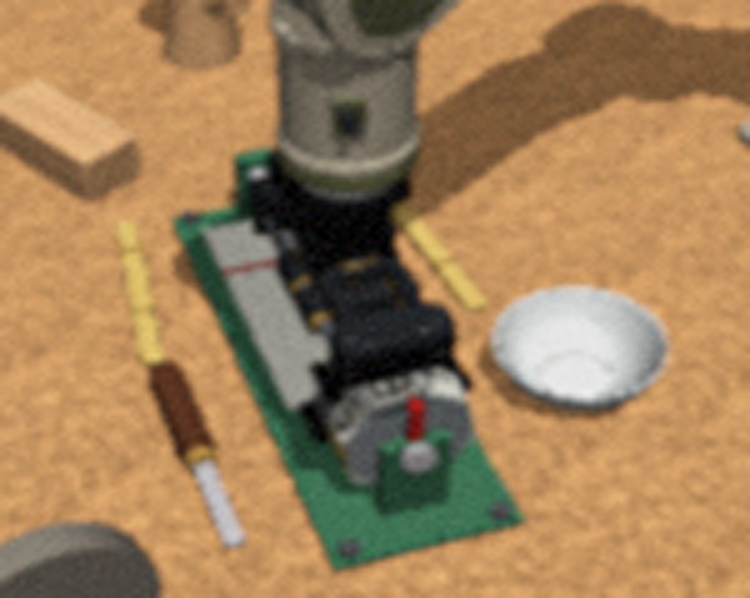

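The fingertip sits over the ridged half just beyond the top ridge, clear of everything else. First push.

```bash
python3 -m inch '[{"translation":[-0.2,-0.35,0],"spin":0.4},{"translation":[0,0,-0.5],"spin":0},{"translation":[0,0,-0.5],"spin":0},{"translation":[0,0,-0.5],"spin":0},{"translation":[0,0,-0.5],"spin":0}]'; python3 st.py
```

```text
time: 3.15
ee_pos: [0.6096, 0.0803, 0.1387]
eef_rot: [0.071, 0.704, -0.073, 0.703]
ft_force: [2.4, -1.2, 0.1]
width: 0.0009
t 3.15 rest mm [  9.5 116.3] tip z 121.7 spin needed 0.01 F [ 2.4 -1.2  0.1] w 0.0009 tilt [-0.002 -0.003 -1.   ]
```

```bash
python3 -m inch '[{"translation":[0.2,0,-0.5],"spin":0},{"translation":[0.1,0,-0.5],"spin":0},{"translation":[0.1,0,-0.5],"spin":0},{"translation":[0,0,-0.4],"spin":0},{"translation":[0,0,0],"spin":0}]'; python3 st.py
```

```text
time: 3.78
ee_pos: [0.5888, 0.0846, 0.1336]
eef_rot: [0.07, 0.704, -0.073, 0.703]
ft_force: [1.6, -0.9, -0.1]
width: 0.0003
t 3.77 rest mm [-11.8 116.3] tip z 116.6 spin needed 0.04 F [ 1.6 -0.9 -0.1] w 0.0003 tilt [-0.003 -0.003 -1.   ]
```

```bash
python3 -m inch '[{"translation":[-0.1,0,0.6],"spin":0},{"translation":[-2.0,0,0],"spin":0},{"translation":[-2.0,0,0],"spin":0},{"translation":[-2.5,0,3.5],"spin":0},{"translation":[-2.5,0,3.5],"spin":0},{"translation":[-2,0,2],"spin":0}]'; python3 st.py; cat > wh.py <<'E'
import sys
from h import *
from bench import optics
v=[];ang=np.arange(-90,91)
for n in("top","scene"):
    I=optics.camera(n)[:,:,::-1].copy();mm=optics.camera_model(n); cv2.imwrite(f"pics/{sys.argv[1]}_{n}.png",I)
    u=unwrap(I,mm,.055,.096,.166,ang); v.append(cv2.resize(u,(240,543)))
    gl=u[:,8:28].mean((1,2)); print(n,[(int(a),int(g)) for a,g in zip(ang[::4],gl[::4]) if abs(a)<66])
    y0,y1,x0,x1=(150,240,180,340) if n=="top" else (150,260,190,310)
    c=cv2.resize(I[y0:y1,x0:x1],(400,270)); v.append(c)
cv2.imwrite(f"pics/{sys.argv[1]}.png",np.hstack([v[0],v[2],np.vstack([v[1],v[3],np.zeros((3,400,3),np.uint8)])])[:,:800])
E
python3 wh.py w1
```

```text
time: 4.53
ee_pos: [0.6843, 0.0661, 0.2454]
eef_rot: [0.069, 0.707, -0.072, 0.7]
ft_force: [0.3, 0.8, -0.4]
width: 0.0002
t 4.53 rest mm [ 85.4 117.4] tip z 228.4 spin needed 0.18 F [ 0.3  0.8 -0.4] w 0.0002 tilt [-0.011 -0.003 -1.   ]
top [(-62, 128), (-58, 128), (-54, 128), (-50, 127), (-46, 127), (-42, 127), (-38, 125), (-34, 126), (-30, 125), (-26, 124), (-22, 125), (-18, 124), (-14, 123), (-10, 122), (-6, 122), (-2, 120), (2, 121), (6, 120), (10, 119), (14, 117), (18, 118), (22, 116), (26, 115), (30, 115), (34, 115), (38, 113), (42, 113), (46, 111), (50, 111), (54, 111), (58, 109), (62, 108)]
scene [(-62, 43), (-58, 42), (-54, 47), (-50, 59), (-46, 76), (-42, 88), (-38, 84), (-34, 61), (-30, 31), (-26, 9), (-22, 8), (-18, 41), (-14, 94), (-10, 129), (-6, 145), (-2, 150), (2, 150), (6, 139), (10, 85), (14, 22), (18, 26), (22, 82), (26, 122), (30, 124), (34, 118), (38, 115), (42, 109), (46, 83), (50, 41), (54, 11), (58, 9), (62, 47)]
```

```bash
ls pics | tail -4
```

```text
unw.png
w1.png
w1_scene.png
w1_top.png
```

View pics/w1.png

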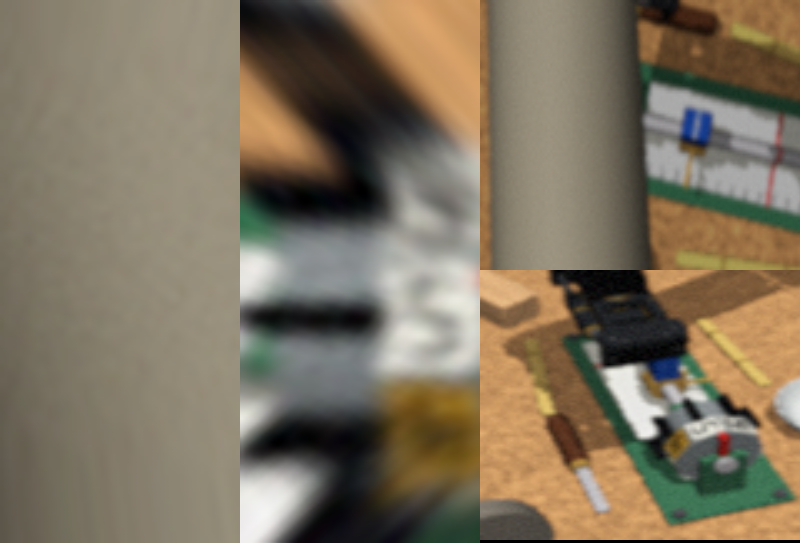

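The wheel turned as planned: the 5 is now at +15° and the yellow 4 at +60°. The unwrapped scene shows yellow at (430,420). Second push follows.

```bash
python3 -m inch '[{"translation":[3,0,-2.6],"spin":0},{"translation":[3,0,-2.6],"spin":0},{"translation":[1.6,0,0],"spin":0},{"translation":[1.6,0,0],"spin":0},{"translation":[1.5,0,0],"spin":0},{"translation":[0,0,0],"spin":0}]'; python3 st.py
```

```text
time: 5.38
ee_pos: [0.6304, 0.076, 0.1329]
eef_rot: [0.069, 0.707, -0.072, 0.7]
ft_force: [0.7, -0.0, -0.6]
width: 0.0006
t 5.38 rest mm [ 30.7 116.3] tip z 115.9 spin needed 0.13 F [ 0.7 -0.  -0.6] w 0.0006 tilt [-0.011 -0.003 -1.   ]
```

```bash
python3 -m inch '[{"translation":[-0.3,0,-0.4],"spin":0},{"translation":[0,0,-0.5],"spin":0},{"translation":[0,0,-0.5],"spin":0},{"translation":[0,0,-0.5],"spin":0},{"translation":[0,0,-0.5],"spin":0}]'; python3 st.py
```

```text
time: 6.0
ee_pos: [0.6082, 0.0805, 0.1391]
eef_rot: [0.07, 0.705, -0.073, 0.702]
ft_force: [2.0, 0.2, -0.8]
width: 0.0009
t 6.0 rest mm [  8.  116.2] tip z 122.1 spin needed 0.07 F [ 2.   0.2 -0.8] w 0.0009 tilt [-0.004 -0.003 -1.   ]
```

```bash
python3 -m inch '[{"translation":[0.2,0,-0.5],"spin":0},{"translation":[0.1,0,-0.5],"spin":0},{"translation":[0.1,0,-0.5],"spin":0},{"translation":[0,0,-0.4],"spin":0},{"translation":[0,0,0],"spin":0}]'; python3 st.py
python3 -m inch '[{"translation":[-0.1,0,0.6],"spin":0},{"translation":[-2.0,0,0],"spin":0},{"translation":[-1.0,0,0],"spin":0},{"translation":[0,0,2.2],"spin":0},{"translation":[0,0,1.8],"spin":0},{"translation":[0,0,0],"spin":0}]'; python3 st.py
```

```text
time: 6.62
ee_pos: [0.5877, 0.0847, 0.1346]
eef_rot: [0.07, 0.705, -0.072, 0.702]
ft_force: [0.8, -1.6, -0.2]
width: 0.0005
t 6.62 rest mm [-12.9 116.2] tip z 117.6 spin needed 0.09 F [ 0.8 -1.6 -0.2] w 0.0005 tilt [-0.005 -0.003 -1.   ]
time: 7.38
ee_pos: [0.634, 0.0758, 0.1658]
eef_rot: [0.07, 0.706, -0.072, 0.701]
ft_force: [-0.8, -0.1, -0.5]
width: 0.0004
t 7.38 rest mm [ 34.3 116.8] tip z 148.8 spin needed 0.13 F [-0.8 -0.1 -0.5] w 0.0004 tilt [-0.008 -0.002 -1.   ]
```

```bash
python3 -m inch '[{"translation":[1.2,0,0],"spin":0},{"translation":[1.5,0,0],"spin":0},{"translation":[0,0,-0.4],"spin":0},{"translation":[0,0,-0.5],"spin":0},{"translation":[0,0,-0.4],"spin":0},{"translation":[0,0,-0.3],"spin":0},{"translation":[0,0,0],"spin":0}]'; python3 st.py
```

```text
time: 8.25
ee_pos: [0.6158, 0.0795, 0.1373]
eef_rot: [0.07, 0.706, -0.072, 0.701]
ft_force: [0.5, -0.5, -0.7]
width: 0.001
t 8.25 rest mm [ 15.6 116.8] tip z 120.3 spin needed 0.17 F [ 0.5 -0.5 -0.7] w 0.001 tilt [-0.008 -0.002 -1.   ]
```

```bash
python3 -m inch '[{"translation":[0,0,0.6],"spin":0},{"translation":[-2.0,0,0],"spin":0},{"translation":[-2.0,0,0],"spin":0},{"translation":[-1.5,-4.3,-0.7],"spin":0},{"translation":[-1,-4.3,-0.7],"spin":0},{"translation":[0,-4.3,-0.7],"spin":0},{"translation":[0,0,0],"spin":0}]' 0; python3 st.py; python3 wh.py w2
```

```text
time: 9.12
ee_pos: [0.5761, -0.0467, 0.2044]
eef_rot: [0.069, 0.707, -0.071, 0.7]
ft_force: [0.0, 0.3, 0.1]
width: 0.0624
t 9.12 rest mm [  2.2 -14.9] tip z 187.4 spin needed 0.26 F [0.  0.3 0.1] w 0.0624 tilt [-0.011 -0.002 -1.   ]
top [(-62, 25), (-58, 33), (-54, 36), (-50, 28), (-46, 16), (-42, 11), (-38, 13), (-34, 41), (-30, 78), (-26, 95), (-22, 98), (-18, 101), (-14, 105), (-10, 100), (-6, 62), (-2, 16), (2, 27), (6, 70), (10, 97), (14, 98), (18, 92), (22, 88), (26, 75), (30, 47), (34, 19), (38, 9), (42, 11), (46, 12), (50, 13), (54, 13), (58, 14), (62, 17)]
scene [(-62, 108), (-58, 97), (-54, 82), (-50, 59), (-46, 36), (-42, 17), (-38, 7), (-34, 12), (-30, 34), (-26, 67), (-22, 102), (-18, 122), (-14, 127), (-10, 128), (-6, 99), (-2, 45), (2, 7), (6, 38), (10, 102), (14, 138), (18, 134), (22, 131), (26, 128), (30, 121), (34, 94), (38, 42), (42, 10), (46, 25), (50, 59), (54, 86), (58, 98), (62, 104)]
```

View pics/w2.png

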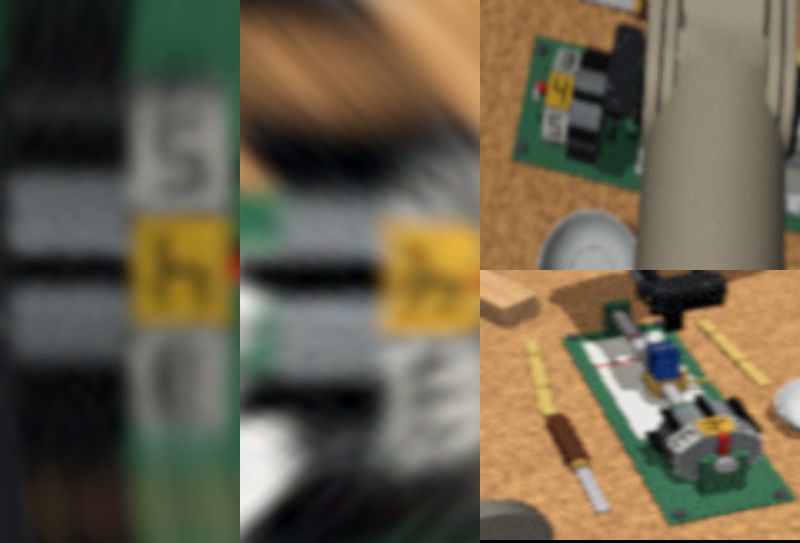

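The yellow 4 stands at the pointer. The ridges read -1° in the top view and +2° in the scene view, against a limit of ±8.5°. Next is the collar: descend around the grip with the jaws along the bar.

```bash
python3 -m inch '[{"translation":[0,0.1,-0.2],"spin":0.2},{"translation":[2.5,0,0],"spin":0},{"translation":[2.5,0,0],"spin":0},{"translation":[2.5,0,0],"spin":0},{"translation":[1.2,0,0],"spin":0},{"translation":[0,0,0],"spin":0}]'; python3 st.py
```

```text
time: 9.98
ee_pos: [0.5761, -0.0327, 0.1139]
eef_rot: [0.066, 0.708, -0.066, 0.7]
ft_force: [0.2, -0.5, 0.5]
width: 0.0873
t 9.97 rest mm [-0.6 -1.1] tip z 96.9 spin needed 0.94 F [ 0.2 -0.5  0.5] w 0.0873 tilt [-0.011  0.001 -1.   ]
```

```bash
python3 -m inch '[{"translation":[0.3,-0.6,0],"spin":0.5},{"translation":[0.3,-0.6,0],"spin":0.4},{"translation":[0,0,0],"spin":0}]'; python3 st.py;  python3 -m inch '[{"translation":[0,0,0],"spin":0},{"translation":[0,0,0],"spin":0},{"translation":[0,0,0],"spin":0},{"translation":[0,0,0],"spin":0},{"translation":[0,0,0],"spin":0}]' 1 15; python3 st.py
```

```text
time: 10.35
ee_pos: [0.5748, -0.0454, 0.1097]
eef_rot: [0.072, 0.706, -0.072, 0.7]
ft_force: [0.8, 0.2, 0.6]
width: 0.0869
t 10.35 rest mm [  0.7 -13.8] tip z 92.7 spin needed -0.03 F [0.8 0.2 0.6] w 0.0869 tilt [-0.008  0.001 -1.   ]
time: 10.98
ee_pos: [0.5752, -0.0452, 0.1104]
eef_rot: [0.072, 0.706, -0.071, 0.701]
ft_force: [0.2, -0.3, -0.0]
width: 0.0448
t 10.97 rest mm [  1.1 -13.5] tip z 93.4 spin needed -0.02 F [ 0.2 -0.3 -0. ] w 0.0448 tilt [-0.007  0.002 -1.   ]
```

```bash
python3 -m inch '[{"translation":[0,0,0],"spin":0},{"translation":[0,0,0],"spin":0},{"translation":[0,0,0],"spin":0}]' 1 15; python3 st.py
```

```text
time: 11.35
ee_pos: [0.5752, -0.0452, 0.1104]
eef_rot: [0.072, 0.706, -0.072, 0.701]
ft_force: [0.2, 0.6, 0.2]
width: 0.0338
t 11.35 rest mm [  1.  -13.6] tip z 93.4 spin needed -0.03 F [0.2 0.6 0.2] w 0.0338 tilt [-0.007  0.002 -1.   ]
```

```bash
python3 -m inch '[{"translation":[0,-0.5,0],"spin":0},{"translation":[0,-1,0],"spin":0},{"translation":[0,-1,0],"spin":0},{"translation":[0,-1,0],"spin":0},{"translation":[0,-1,0],"spin":0},{"translation":[0,-1,0],"spin":0},{"translation":[0,-0.5,0],"spin":0},{"translation":[0,0,0],"spin":0}]' 1 15; python3 st.py
```

```text
time: 12.35
ee_pos: [0.5622, -0.1081, 0.1104]
eef_rot: [0.073, 0.706, -0.071, 0.701]
ft_force: [0.6, 1.0, -0.5]
width: 0.0339
t 12.35 rest mm [  1.  -77.8] tip z 93.4 spin needed -0.05 F [ 0.6  1.  -0.5] w 0.0339 tilt [-0.007  0.002 -1.   ]
```

```bash
python3 -m inch '[{"translation":[0,-0.8,0],"spin":0},{"translation":[0,-0.9,0],"spin":0},{"translation":[0,-0.9,0],"spin":0},{"translation":[0,-0.6,0],"spin":0},{"translation":[0,-0.3,0],"spin":0},{"translation":[0,0,0],"spin":0},{"translation":[0,0,0],"spin":0}]' 1 15; python3 st.py
```

```text
time: 13.22
ee_pos: [0.5546, -0.1444, 0.1104]
eef_rot: [0.072, 0.706, -0.071, 0.701]
ft_force: [1.2, 2.2, 0.9]
width: 0.0343
t 13.22 rest mm [   0.9 -114.9] tip z 93.4 spin needed -0.01 F [1.2 2.2 0.9] w 0.0343 tilt [-0.007  0.002 -1.   ]
```

```bash
python3 -m inch '[{"translation":[0,-0.3,0],"spin":0},{"translation":[0,0,0],"spin":0},{"translation":[0,0,0],"spin":0}]' 1 15; python3 st.py;  python3 -m inch '[{"translation":[0,0,0],"spin":0},{"translation":[0,0,0],"spin":0},{"translation":[0,0,0],"spin":0},{"translation":[0,0,0],"spin":0},{"translation":[0,0,0],"spin":0}]' 0; python3 st.py
```

```text
time: 13.6
ee_pos: [0.554, -0.1473, 0.1104]
eef_rot: [0.072, 0.706, -0.071, 0.701]
ft_force: [-0.6, 2.2, 0.8]
width: 0.0338
t 13.6 rest mm [   0.9 -117.9] tip z 93.4 spin needed 0.01 F [-0.6  2.2  0.8] w 0.0338 tilt [-0.007  0.002 -1.   ]
time: 14.22
ee_pos: [0.5537, -0.148, 0.1102]
eef_rot: [0.072, 0.706, -0.072, 0.701]
ft_force: [0.1, -0.3, -1.3]
width: 0.0755
t 14.22 rest mm [   0.8 -118.6] tip z 93.2 spin needed -0.02 F [ 0.1 -0.3 -1.3] w 0.0755 tilt [-0.008  0.002 -1.   ]
```

Released. I'll lift straight up and move well clear to the wheel side, towards the robot, to look.

```bash
python3 -m inch '[{"translation":[0,0,0],"spin":0},{"translation":[-2,0,0],"spin":0},{"translation":[-3,0,0],"spin":0},{"translation":[-4,0,0],"spin":0},{"translation":[-4,5,-2],"spin":0},{"translation":[-2,5,-2.5],"spin":0},{"translation":[0,5,-2.5],"spin":0},{"translation":[0,5,-2.5],"spin":0},{"translation":[0,5,-2.5],"spin":0},{"translation":[0,5,-2.5],"spin":0},{"translation":[0,5,-2.5],"spin":0},{"translation":[0,5,-2.5],"spin":0},{"translation":[0,0,0],"spin":0}]' 0; python3 st.py; python3 wh.py w3; python3 - <<'E'
from h import *
from bench import optics
for n in("top","scene"):
    m=optics.camera_model(n); im=cv2.imread(f"pics/w3_{n}.png"); hsv=cv2.cvtColor(im,cv2.COLOR_BGR2HSV)
    b=cv2.inRange(hsv,(105,110,40),(130,255,255)); b=cv2.morphologyEx(b,cv2.MORPH_CLOSE,np.ones((5,5)))
    ys,xs=np.nonzero(b); W=w2r(plane(m,np.c_[xs,ys],.123)); k=(abs(W[:,0])<.04)&(abs(W[:,1]+.118)<.05)
    print(n,k.sum(),"blue y",W[k,1].min() if k.any() else 0,W[k,1].max() if k.any() else 0,"mean",W[k].mean(0))
    g=cv2.inRange(hsv,(0,0,110),(180,130,255)); ys,xs=np.nonzero(g)
    W=w2r(plane(m,np.c_[xs,ys],.123));k=(abs(W[:,0])<.012)&(abs(W[:,1]+.118)<.012);print("line",W[k].mean(0),k.sum())
    rd=cv2.inRange(hsv,(0,60,60),(10,255,255))|cv2.inRange(hsv,(168,60,60),(180,255,255)); ys,xs=np.nonzero(rd)
    W=w2r(plane(m,np.c_[xs,ys],.010));k=(abs(W[:,0])<.055)&(abs(W[:,0])>.015)&(abs(W[:,1]+.118)<.015);print("mark",W[k].mean(0),k.sum())
E
```

```text
time: 15.85
ee_pos: [0.4419, 0.2921, 0.2646]
eef_rot: [0.074, 0.705, -0.072, 0.701]
ft_force: [-0.6, -0.6, -0.0]
width: 0.0869
t 15.85 rest mm [-197.5  289.9] tip z 247.6 spin needed -0.16 F [-0.6 -0.6 -0. ] w 0.0869 tilt [-0.005  0.004 -1.   ]
top [(-62, 28), (-58, 37), (-54, 39), (-50, 30), (-46, 19), (-42, 10), (-38, 15), (-34, 43), (-30, 83), (-26, 100), (-22, 103), (-18, 107), (-14, 110), (-10, 106), (-6, 66), (-2, 17), (2, 28), (6, 74), (10, 102), (14, 103), (18, 97), (22, 92), (26, 78), (30, 49), (34, 21), (38, 10), (42, 12), (46, 14), (50, 13), (54, 12), (58, 14), (62, 18)]
scene [(-62, 108), (-58, 97), (-54, 82), (-50, 59), (-46, 34), (-42, 15), (-38, 8), (-34, 13), (-30, 34), (-26, 69), (-22, 101), (-18, 121), (-14, 128), (-10, 126), (-6, 101), (-2, 40), (2, 9), (6, 40), (10, 101), (14, 137), (18, 134), (22, 128), (26, 127), (30, 122), (34, 92), (38, 39), (42, 12), (46, 24), (50, 58), (54, 85), (58, 98), (62, 103)]
top 119 blue y -0.13199048540873248 -0.09754677198486199 mean [-0.00259051 -0.11449725]
line [ 5.91245745e-05 -1.16452157e-01] 16
mark [ 0.04225132 -0.11851013] 9
scene 87 blue y -0.13294098163304016 -0.06803324835546487 mean [ 0.00827581 -0.09811331]
line [-0.00439846 -0.12259317] 4
mark [-0.00420412 -0.12404466] 11
```

View pics/w3.png

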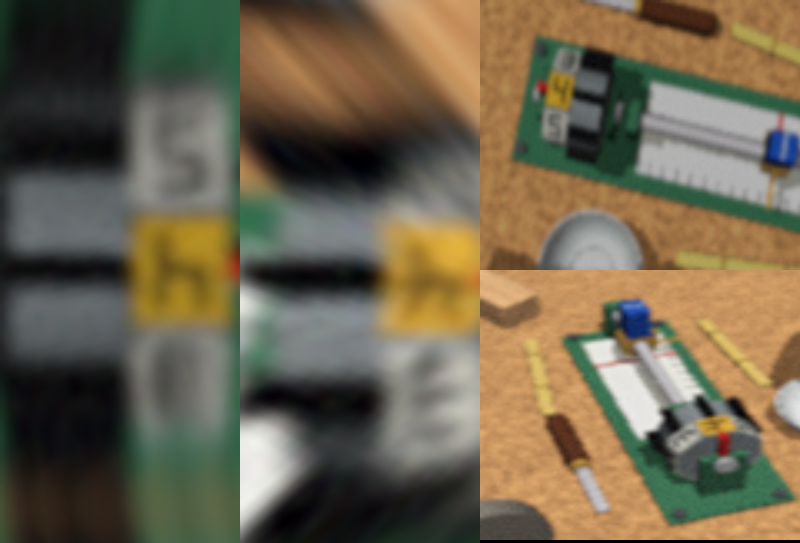

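The 4 is still at the pointer. The collar line and red mark differ by about 2 mm in the top view. The brass needle on the collar lies at scale height, so I'll check it against the red stripe close up.

```bash
python3 - <<'E'
from h import *
from bench import optics
m=optics.camera_model("top"); 
def needle(f,c):
    im=cv2.imread(f); ang=None
    out=[]
    xs=np.linspace(.06,-.06,121); ys=np.linspace(c-.03,c+.03,121)
    P=proj(m,[r2w(x,y,.010) for x in xs for y in ys]).astype(np.float32).reshape(121,121,2)
    u=cv2.remap(im,P[...,0],P[...,1],cv2.INTER_CUBIC)
    h=cv2.cvtColor(u,cv2.COLOR_BGR2HSV); yy=ys[None]*np.ones((121,1)); xx=xs[:,None]*np.ones((1,121))
    br=cv2.inRange(h,(12,90,60),(30,255,255))>0; k=br&(xx<-.025)&(xx>-.05); print("brass y",yy[k].mean(),yy[k].std(),k.sum())
    rr=(cv2.inRange(h,(0,60,60),(8,255,255))|cv2.inRange(h,(168,60,60),(180,255,255)))>0; k=rr&(xx>.02)&(xx<.05); print("red far y",yy[k].mean() if k.any() else None,k.sum())
    return u
a=needle("pics/top0.png",-.013); b=needle("pics/w3_top.png",-.118)
cv2.imwrite("pics/needle.png",cv2.resize(np.hstack([a,b]),(800,400)))
E
```

```text
brass y -0.013482142857142854 0.001066805502231703 112
red far y None 0
brass y -0.11991509433962262 0.0010876776182136556 159
red far y -0.11867837837837839 185
```

View pics/needle.png

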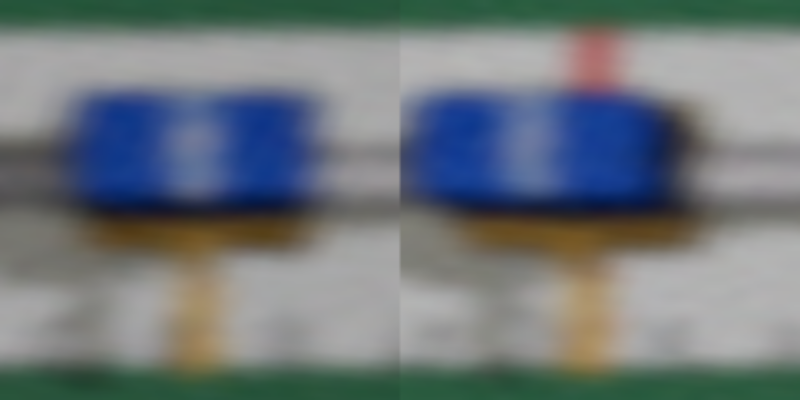

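The needle lies on the red stripe. The estimates of the offset are -1.2 mm (needle), +2 mm (top line) and about 0 mm (TCP), all within 4 mm. I'm handing in.

```bash
python3 -c "
from bench import close_job
print(close_job())"
```

```text
the job is handed in; nothing more can be done
None
```

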